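Pack up a load cell so that its hinged top plate lies level

ROBOT

A 6-joint arm with a two-finger parallel gripper is mounted at the origin on a cart in front of the work surface, level with it; the furniture and walls round the work are solid. World frame = base frame: x ahead of the robot, y to its left, z up, the work surface at z = 0. Lengths are in m, angles in rad, forces in N, time in s.
With the tool pointing down it reaches from about 0.325 to 1 m from the base axis. Payload 5.1 kg.
Tool frame: the origin (TCP) lies at the very end of the fingers, on their centre line; the grasp point (between the pads) lies 19 mm behind it (tcp_to_grasp is the distance from the TCP to the grasp point, in m); z points along the fingers, y is the line along which they close (so a half turn about z gives the same grasp; the last joint's range is limited). The gripper opens to 85 mm and grips with 20 to 120 N. Pads are 22 mm wide; open, the fingers measure 114 mm over their backs; the gripper's body (76 mm by 85 mm) begins 54 mm behind the grasp point. The pads swing forward as they close: fully open they stand 13 mm farther back than shut.
Start: joints at [-0.083, 0.124, 1.65, -0, 1.367, -0.083], TCP at [0.65, -0, 0.231] pointing down, gripper open.
Joint ranges: [-2.61, 2.61], [-1.02, 2.33], [0.03, 2.71], [-1.35, 4.49], [0.32, 2.68], [-2.91, 2.91]. Speed limits (rad/s): [2.57, 2.57, 3.14, 3.14, 3.14, 3.14].

INTERFACE

Orientations are given as a unit quaternion [w, x, y, z].
In Python, from rig import * gives the robot as it stands.
- The arm moves only by the tool jog_arm, never from a script. Its arguments are lists of equal length, an entry for each row: "fingers": the opening, from 0 (shut) to 1 (fully open); "linear": the shift along the world's x, y, z in units of 50 mm (1.0 is 50 mm), a list of three; "roll": the turn about the world's z in units of 6 degrees (1.0 is 6 degrees). A call has 1 to 20 rows; each row is the pose to reach, as a shift and turn from the pose commanded when the call began; what a row does not reach only later rows make up. A row lasts 1/10 s, in which the tool goes at most 50 mm and 8.59 degrees, less where a joint would pass 70% of its speed; a pose out of reach is approached as far as the arm can. A call with a gripper value outside its range is refused whole. The fingers move at their own pace and stop on an object; the grip force is fixed at half the most. Time passes only in rows, so rows that repeat a pose let the fingers close. It gives the time, the measured TCP pose, the force, the opening and the grip force at its end, in the units of the state.
- get_obs(): the state, without advancing time (a new reading comes with each control period).
- read_camera(name): name is "scene" or "side" or "wrist"; returns the picture (384x512x3 uint8, red, green, blue); there is no depth.
- get_calibration(name): a dict with "fx", "fy", "cx", "cy" (pixels), "view" (4x4, takes a point from world to camera coordinates); the wrist camera has in their place "mount" (4x4, takes a point from camera to tool coordinates, whose origin is the TCP and whose axes are the flange's). Camera axes: x right, y down, z forward; pixel columns grow to the right and rows downward; lengths in m; the calibration is good to about 2 mm. The wrist camera is an equidistant fisheye: a pixel r from the principal point sees the ray r / f radians off the axis. A picture is of the moment at which its call begins: read the wrist's pose just before it. get_calibration takes no time and is no camera call.
- sign_off(): hands the job in; it is judged then, once.
The state is a dict: "time_s": time; "qpos": joint angles; "qd": joint speeds; "effort": joint torques, N m; "eef_pos": TCP position; "eef_rot": TCP orientation; "contact_force": force on the tool from outside, world axes, zero at the start; "ft_torque": the same for the moment, N m; "opening": opening from 0.0 (shut) to 1.0 (fully open); "finger_force": force on a finger pad.
Only numpy, scipy, OpenCV 4.12 (cv2) and the standard library are available. Lean on these libraries where they do the work, as an engineer would, in place of code of your own. Each camera call takes 0.05 s, during which the arm holds its last target. There are 200 camera calls.

TASK

Pack up the load cell in the grey stand so that the hinged top plate, let down on the packing, lies level. Measure how high this cell stands, choose from the slotted plates on the desk those that together fill the gap best, and lay them flat on the cell, each pushed fully home round the stud; then lower the top plate gently by its handle until it rests on them and let go. Plates you do not need stay on the desk; leave everything else where it is.

Things in the scene. Friction and masses are not known exactly. Their poses are not given: they have to be found in the camera images.
- stand: grey load-cell mounting stand, fixed; base 245x136x12 mm. Origin on the desk directly below the axis of the cell's stud; x runs from the stud to the top plate's hinge, z up. On the base lies a steel beam load cell: x = -62 to +42 mm, y = -20 to +20 mm, flat top, upright stud 12 mm thick, 30 mm high above that top. Its top is 45 to 60 mm above the desk, different each time and reported by nothing: feel or measure it.
- pad_level (a point): fixed point of the stand on the stud's axis, 82 mm above the desk: where the undersides of the top plate's two bearing pads lie when it is level (pads at x = -12 to +12 mm, y = 15 to 26 mm either side of the stud; a 30 mm hole between them clears the stud). The packing must fill the space from the cell's top up to here. Axes as the stand's.
- top_plate (a joint): hinge of the aluminium top plate (140x100x10 mm, 0.6 kg), rad: 0 = level, grows as its front swings up and back; 1.58 to 1.75 (stop) = open, as it starts; below 0 = front sagging (to -0.25). Axis along the stand's y, 110 mm behind the stud (x = +110 mm), 93 mm above the desk, between cheeks 106 mm high. The stiff hinge holds it near upright only; further forward it falls.
- handle (a point): middle of the top plate's handle, a round bar 12 mm thick, 76 mm long between its legs, parallel to the hinge; 187 mm from the hinge axis along the plate and 22 mm above the plate's middle plane (so 115 mm above the desk when level), 37 mm ahead of its front edge. Axes are the top plate's: the stand's when level.
- packer_8: slotted (horseshoe) packing plate, bare metal, 8 mm thick, 66 mm long, 56 mm wide, flat on the desk (longer plates are thicker). A slot 18 mm wide is open at its +x end. Origin on the underside in the slot's inner end, where the stud's axis belongs (the slot's end wall is at x = -7 mm); legs reach x = +28 mm, the tail x = -38 mm. Grip it across the width near its middle.
- packer_12: slotted (horseshoe) packing plate, bare metal, 12 mm thick, 76 mm long, 56 mm wide, flat on the desk (longer plates are thicker). A slot 18 mm wide is open at its +x end. Origin on the underside in the slot's inner end, where the stud's axis belongs (the slot's end wall is at x = -7 mm); legs reach x = +28 mm, the tail x = -48 mm. Grip it across the width near its middle.
- packer_16: slotted (horseshoe) packing plate, bare metal, 16 mm thick, 86 mm long, 56 mm wide, flat on the desk (longer plates are thicker). A slot 18 mm wide is open at its +x end. Origin on the underside in the slot's inner end, where the stud's axis belongs (the slot's end wall is at x = -7 mm); legs reach x = +28 mm, the tail x = -58 mm. Grip it across the width near its middle.
- packer_24: slotted (horseshoe) packing plate, bare metal, 24 mm thick, 96 mm long, 56 mm wide, flat on the desk (longer plates are thicker). A slot 18 mm wide is open at its +x end. Origin on the underside in the slot's inner end, where the stud's axis belongs (the slot's end wall is at x = -7 mm); legs reach x = +28 mm, the tail x = -68 mm. Grip it across the width near its middle.
- phone: phone in a red case, 79x152x10 mm, a bystander; origin at the centre of its underside
- screwdriver: red-handled screwdriver, 188 mm long, a bystander; origin at the centre of its underside
- stapler: blue stapler lying on its side, 44x128x30 mm, a bystander; origin at the centre of its underside
- binder_clip: fold-back binder clip, 26x41x35 mm, a bystander; origin at the centre of its underside
- tape_roll: roll of masking tape, 103 mm across, 25 mm high, a bystander; origin at the centre of its underside
- weight: brass test weight, 40 mm across, 52 mm high, a bystander; origin at the centre of its underside
- small_weight: pale metal test weight, 30 mm across, 40 mm high, a bystander; origin at the centre of its underside

How it is judged:
On the way:
1. with the top plate still up, a packing plate lies flat on the cell, home round the stud and let go (value of joint top_plate above 1 rad and (((horizontal distance between packer_8 and stand below 0.007 m and height (world z) of packer_8 above 0.04 m and angle between packer_8's own z axis and vertical below 0.04 rad) and contact force between the fingers and packer_8 below 0.1 N) or ((horizontal distance between packer_12 and stand below 0.007 m and height (world z) of packer_12 above 0.04 m and angle between packer_12's own z axis and vertical below 0.04 rad) and contact force between the fingers and packer_12 below 0.1 N) or ((horizontal distance between packer_16 and stand below 0.007 m and height (world z) of packer_16 above 0.04 m and angle between packer_16's own z axis and vertical below 0.04 rad) and contact force between the fingers and packer_16 below 0.1 N) or ((horizontal distance between packer_24 and stand below 0.007 m and height (world z) of packer_24 above 0.04 m and angle between packer_24's own z axis and vertical below 0.04 rad) and contact force between the fingers and packer_24 below 0.1 N))), for 0.1 s.
At the end, for the whole second after the job is handed in: The top plate is at rest, level within 0.03 rad, bearing on the packing; every plate used lies flat (within 0.04 rad) on the cell with its slot's inner end within 7 mm of the stud's axis; every plate not used lies on the desk; all at rest (value of joint top_plate between -0.03 and 0.03 rad and velocity of joint top_plate between -0.05 and 0.05 rad/s and (contact force between stand and packer_8 above 0.5 N or contact force between stand and packer_12 above 0.5 N or contact force between stand and packer_16 above 0.5 N or contact force between stand and packer_24 above 0.5 N) and ((horizontal distance between packer_8 and stand below 0.007 m and height (world z) of packer_8 above 0.04 m and angle between packer_8's own z axis and vertical below 0.04 rad) or height (world z) of packer_8 below 0.02 m) and ((horizontal distance between packer_12 and stand below 0.007 m and height (world z) of packer_12 above 0.04 m and angle between packer_12's own z axis and vertical below 0.04 rad) or height (world z) of packer_12 below 0.02 m) and ((horizontal distance between packer_16 and stand below 0.007 m and height (world z) of packer_16 above 0.04 m and angle between packer_16's own z axis and vertical below 0.04 rad) or height (world z) of packer_16 below 0.02 m) and ((horizontal distance between packer_24 and stand below 0.007 m and height (world z) of packer_24 above 0.04 m and angle between packer_24's own z axis and vertical below 0.04 rad) or height (world z) of packer_24 below 0.02 m) and linear speed of each of packer_8, packer_12, packer_16, packer_24 below 0.02 m/s); the robot touches nothing.
It fails at once if the top plate is let fall (faster than 3 rad/s) (velocity of joint top_plate below -3 rad/s).
It fails at once if a bystander is shifted by more than 30 mm (distance of any of phone, screwdriver, stapler, binder_clip, tape_roll, weight, small_weight from where it was at the start of the episode above 0.03 m).
It also fails if it takes over 72 s, if anything falls off the work surface, if the arm or the gripper's body presses on something with over 40 N, if the wrist force passes 120 N, or if a joint passes its speed limit or range.

## Working session

There is one attempt and no reset: what is moved stays moved. The work goes in short steps, Python scripts to look and compute and a tool call to move; the robot and the scene stay as the last step left them, time stands still between calls to the robot, and variables do not carry over. Pictures are saved under pics/ and viewed, at most 10 in all, crops included, and the job is handed in when it is done.

Besides the shell and the picture viewer there is one more tool, called after "Request:" as name([rows], argument=value, ...), one row to a line, values as JSON. jog_arm: Moves the arm, as the interface text tells. Its arguments: {"type":"object","properties":{"fingers":{"type":"array"},"linear":{"type":"array"},"roll":{"type":"array"}},"required":["fingers","linear","roll"]}

```bash
mkdir -p pics; ls
python3 - <<'E'
from rig import *
import cv2
for n in("scene","side"):
    im=read_camera(n); cv2.imwrite(f"pics/{n}0.png",im[:,:,::-1])
    c=get_calibration(n); print(n,c)
print(get_calibration("wrist"))
print(get_obs())
E
```

```text
pics
scene {'fx': 384.02263216442714, 'fy': 384.02263216442714, 'cx': 254.3953674434532, 'cy': 188.78838110375528, 'view': array([[ 0.54940816, -0.83536235, -0.01790052, -0.38577304],
       [-0.54195013, -0.33996487, -0.76857917,  0.35856154],
       [ 0.63595655,  0.43196485, -0.63950421,  1.12799395],
       [ 0.        ,  0.        ,  0.        ,  1.        ]])}
side {'fx': 371.078541260266, 'fy': 371.078541260266, 'cx': 259.28778618486615, 'cy': 195.0724778717716, 'view': array([[ 0.93586881,  0.35225581,  0.00808837, -0.52602068],
       [ 0.32009563, -0.84038326, -0.43737258, -0.22604742],
       [-0.1472697 ,  0.41191241, -0.89924402,  1.33358428],
       [ 0.        ,  0.        ,  0.        ,  1.        ]])}
{'fx': 297.3186396354542, 'fy': 297.3186396354542, 'cx': 257.36843168787874, 'cy': 185.97637829147794, 'mount': array([[-1.39746904e-03, -9.45109621e-01, -3.26750442e-01,
         8.32651214e-02],
       [ 9.99998950e-01, -1.19516251e-03, -8.19916217e-04,
        -1.94564006e-03],
       [ 3.84390828e-04, -3.26751244e-01,  9.45110299e-01,
        -1.42529658e-01],
       [ 0.00000000e+00,  0.00000000e+00,  0.00000000e+00,
         1.00000000e+00]])}
{'time_s': 0.1, 'qpos': array([-8.25779227e-02,  1.24450379e-01,  1.65150326e+00,  9.60483256e-06,
        1.36751345e+00, -8.25992952e-02]), 'qd': array([-0.00197079, -0.0007405 , -0.00185133, -0.00065884,  0.000298  ,
       -0.00035027]), 'effort': array([ 9.10699127e-04, -4.24935150e+01, -3.66653323e+01, -1.21150126e-05,
        3.93052323e-03, -1.30700494e-05]), 'eef_pos': array([6.49460393e-01, 3.25443201e-05, 2.30189359e-01]), 'eef_rot': array([-7.18164959e-04,  7.07099603e-01,  7.07113338e-01, -6.02196295e-04]), 'contact_force': array([ 0.24285923, -0.33984695,  0.09554568]), 'ft_torque': array([ 0.04424872, -0.00256496, -0.00418729]), 'finger_force': 0.0, 'opening': 0.9990534989150196}
```

View pics/scene0.png

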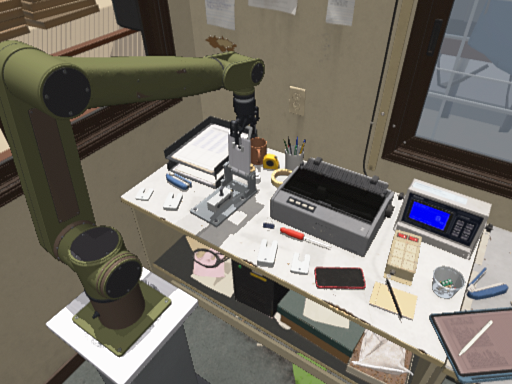

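View pics/side0.png

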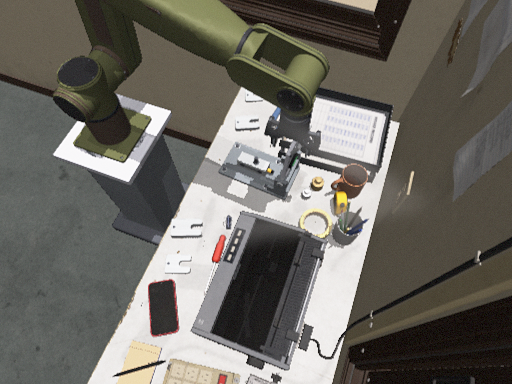

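The scene shows the grey stand with its plate up at about (235,180). The plates are at about (146,195), (172,201), (268,252) and (300,263). In the side view the plates are at (254,97), (247,124), (187,228) and (178,262), and the stand is at (260,165).

```bash
cat > h.py <<'E'
from rig import *
import cv2, numpy as np
from scipy.spatial.transform import Rotation as R
def ray(name,uv,obs=None):
    c=get_calibration(name); uv=np.atleast_2d(np.array(uv,float))
    p=(uv-[c['cx'],c['cy']])/c['fx']
    if name!="wrist":
        V=c['view']; d=np.c_[p,np.ones(len(p))]; return -V[:3,:3].T@V[:3,3], d@V[:3,:3]
    r=np.linalg.norm(p,axis=1)[:,None]; d=np.c_[p/r*np.sin(r),np.cos(r)]
    w,x,y,z=obs['eef_rot']; Q=R.from_quat([x,y,z,w]).as_matrix(); M=c['mount']
    return obs['eef_pos']+Q@M[:3,3], d@(Q@M[:3,:3]).T
def onplane(name,uv,z,obs=None):
    o,d=ray(name,uv,obs); return (o+d*((z-o[2])/d[:,2])[:,None])[:,:2]
def proj(name,P,obs=None):
    c=get_calibration(name); P=np.atleast_2d(P)
    if name!="wrist":
        V=c['view']; q=P@V[:3,:3].T+V[:3,3]; return q[:,:2]/q[:,2:]*c['fx']+[c['cx'],c['cy']]
    w,x,y,z=obs['eef_rot']; Q=R.from_quat([x,y,z,w]).as_matrix(); M=c['mount']
    A=Q@M[:3,:3]; o=obs['eef_pos']+Q@M[:3,3]; q=(P-o)@A
    t=np.arctan2(np.linalg.norm(q[:,:2],axis=1),q[:,2])
    return q[:,:2]/np.linalg.norm(q[:,:2],axis=1)[:,None]*t[:,None]*c['fx']+[c['cx'],c['cy']]
def topdown(name,im,x0,x1,y0,y1,z,s,obs=None):
    # image rows: x decreasing downward, cols: y decreasing to right; s px per m
    xs=np.arange(x1,x0,-1/s); ys=np.arange(y1,y0,-1/s); X,Y=np.meshgrid(xs,ys,indexing='ij')
    uv=proj(name,np.c_[X.ravel(),Y.ravel(),np.full(X.size,z)],obs).astype(np.float32).reshape(*X.shape,2)
    return cv2.remap(im,uv[...,0],uv[...,1],cv2.INTER_LINEAR)
E
python3 - <<'E'
from h import *
print(onplane("side",[[254,97],[247,124],[187,228],[178,262],[260,165]],0))
im=cv2.imread("pics/side0.png")
t=topdown("side",im,.3,.9,-.4,.4,0.0,1000)
for k in range(1,8): cv2.putText(t,f"{.4-.1*k:.1f}",(100*k,12),0,.4,(0,0,255)); cv2.line(t,(100*k,0),(100*k,5),(0,0,255))
for k in range(1,6): cv2.putText(t,f"{.9-.1*k:.1f}",(0,100*k),0,.4,(0,0,255))
cv2.imwrite("pics/td.png",t)
E
```

```text
[[ 0.41546018  0.33248975]
 [ 0.43663865  0.2059428 ]
 [ 0.40698276 -0.23809167]
 [ 0.42900753 -0.34750403]
 [ 0.54183532  0.06071813]]
```

View pics/td.png

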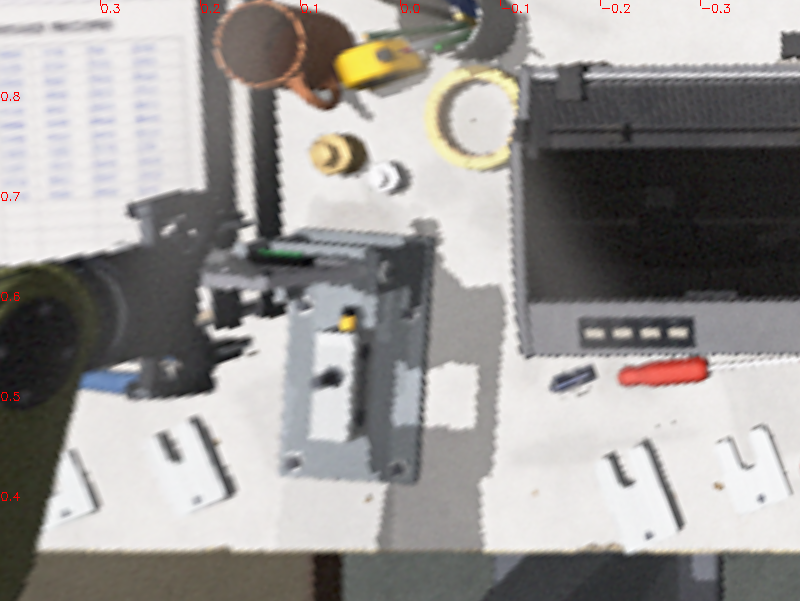

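The top-down view of the side image shows the four plates with slots towards +x, at about (x .43, y .21), (.40,.34), (.40,-.24) and (.43,-.345). The stand's front corners are at px (282,475) and (416,483), so its yaw is about -4°. Next I'll raise the arm straight up and bring it over the stand.

Run:
```python
from h import *
im=read_camera("wrist"); cv2.imwrite("pics/w0.png",im[:,:,::-1])
```

```text
(no output)
```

View pics/w0.png

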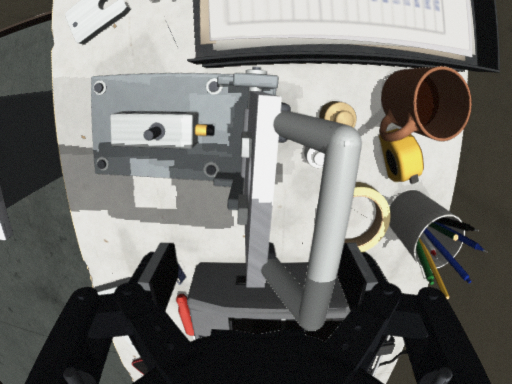

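The wrist view shows the stand's base on the left with its hole at (98,85). The stud is at about (154,131). The upright plate is at (262,190), with its handle bar running from (343,140) to (313,320).

Run:
```python
from h import *
o=get_obs()
print("corners",onplane("wrist",[[92,75],[95,176]],.012,o))
print("stud",onplane("wrist",[[152,132]],.07,o),onplane("wrist",[[158,129]],.052,o))
print("cell",onplane("wrist",[[111,114],[111,146],[193,115],[193,146]],.052,o))
print("bar",onplane("wrist",[[343,140],[313,320]],.283,o))
```

```text
corners [[ 0.42899259  0.11357425]
 [ 0.41743567 -0.02638284]]
stud [[0.534538   0.03968886]] [[0.53537665 0.04021969]]
cell [[0.47662706 0.06119265]
 [0.4724471  0.02294643]
 [0.57693798 0.05429464]
 [0.57531864 0.0195618 ]]
bar [[ 0.6745163   0.0674462 ]
 [ 0.67080261 -0.0072071 ]]
```

Request:
jog_arm([
  [0, 0, 1],
  [0, 0, 2],
  [0, 0, 3],
  [0, 0, 4],
  [0, 0, 4],
  [0, 0, 4],
], fingers=[0.5, 0.2, 0, 0, 0, 0], roll=[0, 0, 0, 0, 0, 0])

```text
time_s: 0.75
eef_pos: [0.6504, -0.0, 0.4335]
eef_rot: [0.001, 0.707, 0.707, 0.001]
contact_force: [-1.1, -0.1, -0.7]
opening: 0.002
finger_force: 0.0
```

Request:
jog_arm([
  [-0.8, 0.2, 0],
  [-1.6, 0.4, 0],
  [-2.4, 0.6, 0],
  [-3, 0.84, -0.6],
  [-3, 0.84, -1.2],
  [-3, 0.84, -1.8],
  [-3, 0.84, -2.4],
  [-3, 0.84, -3],
  [-3, 0.84, -3.6],
  [-3, 0.84, -4],
  [-3, 0.84, -4],
  [-3, 0.84, -4],
  [-3, 0.84, -4],
], fingers=[0, 0, 0, 0, 0, 0, 0, 0, 0, 0, 0, 0, 0], roll=[1.4, 2.8, 4.2, 5.6, 7, 8.4, 9.8, 11.2, 12.6, 14, 14.4, 14.4, 14.4])

```text
time_s: 2.05
eef_pos: [0.4993, 0.042, 0.23]
eef_rot: [-0.001, 0.032, 0.999, -0.0]
contact_force: [-0.1, -0.5, -0.0]
opening: -0.002
finger_force: 0.0
```

Run:
```python
from h import *
o=get_obs(); print(o['eef_pos'],o['eef_rot'],o['contact_force'],o['time_s'])
im=read_camera("wrist"); im=im[:,:,::-1].copy(); cv2.imwrite("pics/w1.png",im)
o=dict(o); np.save("w1obs.npy",o,allow_pickle=True)
```

```text
[0.49930307 0.04199537 0.22998722] [-1.09511973e-03  3.19215720e-02  9.99489777e-01 -1.34492449e-05] [-0.05339961 -0.52283978 -0.01369106] 2.05
```

View pics/w1.png

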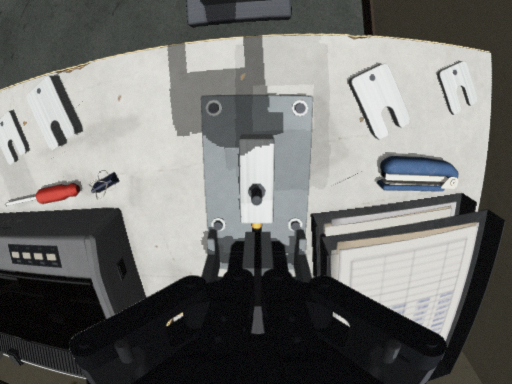

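The wrist view shows the stand with its stud at (257,193), and all four plates: (380,98), (457,88), (52,112) and (12,135). Next I'll probe the cell top in front of the stud.

Request:
jog_arm([
  [0, 0, -1],
  [0, 0, -2],
  [0, 0, -3],
  [0, 0, -3.2],
  [0, 0, -3.3],
  [0, 0, -3.3],
], fingers=[0, 0, 0, 0, 0, 0], roll=[0, 0, 0, 0, 0, 0])

```text
time_s: 2.7
eef_pos: [0.5015, 0.0419, 0.0682]
eef_rot: [0.001, 0.032, 1.0, 0.0]
contact_force: [-0.9, 0.3, -0.5]
opening: -0.003
finger_force: 0.0
```

Request:
jog_arm([
  [0, 0, -0.04],
  [0, 0, -0.08],
  [0, 0, -0.12],
  [0, 0, -0.16],
  [0, 0, -0.2],
  [0, 0, -0.2],
], fingers=[0, 0, 0, 0, 0, 0], roll=[0, 0, 0, 0, 0, 0])

```text
time_s: 3.3
eef_pos: [0.4997, 0.042, 0.0559]
eef_rot: [-0.0, 0.031, 1.0, -0.0]
contact_force: [-0.3, 0.0, -0.4]
opening: -0.005
finger_force: 0.0
```

Request:
jog_arm([
  [0, 0, -0.03],
  [0, 0, -0.05],
  [0, 0, -0.07],
  [0, 0, -0.08],
  [0, 0, -0.08],
], fingers=[0, 0, 0, 0, 0], roll=[0, 0, 0, 0, 0])

```text
time_s: 3.8
eef_pos: [0.4999, 0.042, 0.0522]
eef_rot: [-0.0, 0.031, 1.0, -0.0]
contact_force: [0.2, 0.3, -0.4]
opening: 0.0
finger_force: 0.0
```

Request:
jog_arm([
  [0, 0, -0.03],
  [0, 0, -0.05],
  [0, 0, -0.07],
  [0, 0, -0.07],
  [0, 0, -0.07],
], fingers=[0, 0, 0, 0, 0], roll=[0, 0, 0, 0, 0])

```text
time_s: 4.3
eef_pos: [0.5, 0.042, 0.0488]
eef_rot: [-0.0, 0.031, 1.0, -0.0]
contact_force: [-0.6, -0.7, -0.2]
opening: -0.007
finger_force: 0.0
```

Request:
jog_arm([
  [0, 0, -0.03],
  [0, 0, -0.05],
  [0, 0, -0.07],
  [0, 0, -0.07],
  [0, 0, -0.07],
], fingers=[0, 0, 0, 0, 0], roll=[0, 0, 0, 0, 0])

```text
time_s: 4.8
eef_pos: [0.5, 0.042, 0.0463]
eef_rot: [-0.0, 0.031, 1.0, -0.0]
contact_force: [-3.8, -0.2, 7.8]
opening: 0.0
finger_force: 3.6
```

Contact at z ≈ 46 mm, so the gap is about 36 mm and needs the 24 and 12 plates. Now to look at the two right-hand plates from close up.

Request:
jog_arm([
  [0, 0, 0.8],
  [0, 0, 1.6],
  [0, 0, 2.4],
  [0, 0, 3.2],
  [0, -0.8, 3.8],
  [-0.4, -1.7, 3.8],
  [-0.8, -2.6, 3.8],
  [-1.2, -3.5, 3.8],
  [-1.6, -4.4, 3.8],
  [-1.6, -5.3, 3.8],
  [-1.6, -6.2, 3.8],
  [-1.6, -6.6, 3.8],
  [-1.6, -6.6, 3.8],
], fingers=[0, 0, 0, 0, 0.5, 1, 1, 1, 1, 1, 1, 1, 1], roll=[0, 0, 0, 0, 0, 0, 0, 0, 0, 0, 0, 0, 0])

```text
time_s: 6.1
eef_pos: [0.4195, -0.2903, 0.235]
eef_rot: [-0.0, 0.033, 0.999, 0.0]
contact_force: [0.2, 0.2, 0.1]
opening: 0.999
finger_force: 0.0
```

Run:
```python
from h import *
o=get_obs(); print(o['eef_pos'],o['contact_force'],o['time_s'])
im=read_camera("wrist"); im=im[:,:,::-1].copy()
np.save("w2obs.npy",dict(o),allow_pickle=True); cv2.imwrite("pics/w2.png",im)
t=topdown("wrist",im,.34,.56,-.42,-.18,0.02,2500,o); cv2.imwrite("pics/w2td.png",t)
```

```text
[ 0.419451   -0.29027147  0.2349817 ] [0.15059231 0.23146387 0.12877175] 6.1
```

View pics/w2td.png

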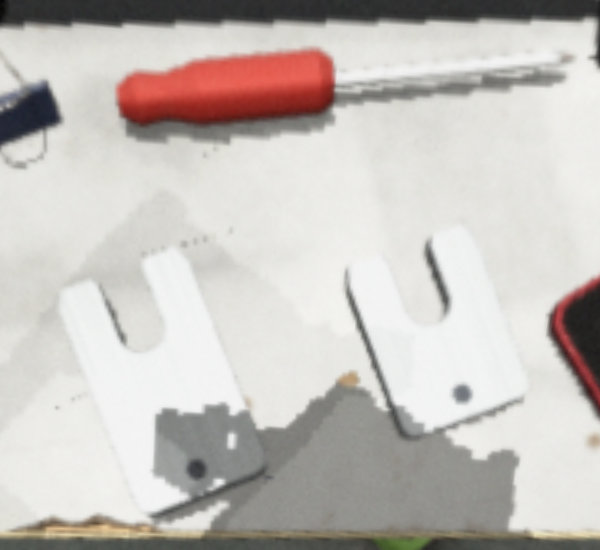

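The view shows the left plate about 95 mm long (the 24), with front tips at (60,295)–(185,250) and tail at (148,515)–(262,462). The right plate is about 74 mm (the 12), with tips at (347,265)–(460,228) and tail at (410,435)–(525,390). I'll refine both with a line detector.

Run:
```python
from h import *
o=np.load("w2obs.npy",allow_pickle=True).item(); im=cv2.imread("pics/w2.png")
for nm,z,(y0,y1) in(("C24",.024,(-.3,-.19)),("D12",.012,(-.41,-.305))):
    t=topdown("wrist",im,.34,.48,y0,y1,z,2500,o); g=cv2.cvtColor(t,cv2.COLOR_BGR2GRAY)
    L=cv2.createLineSegmentDetector().detect(cv2.GaussianBlur(g,(0,0),1.5))[0][:,0]
    print(nm)
    for a in L:
        l=np.hypot(a[2]-a[0],a[3]-a[1])
        if l<45: continue
        P=[(.48-a[1]/2500)*1e3,(y1-a[0]/2500)*1e3,(.48-a[3]/2500)*1e3,(y1-a[2]/2500)*1e3]
        print(np.round(P,1),"len",round(l/2.5),"ang from x",round(np.degrees(np.arctan2(P[3]-P[1],P[2]-P[0]))%180,1))
```

```text
C24
[ 363.3 -264.3  373.1 -285.8] len 24 ang from x 114.5
[ 354.1 -238.8  360.1 -256.1] len 18 ang from x 109.1
[ 345.  -190.2  344.8 -239.8] len 50 ang from x 89.8
[ 421.5 -228.7  445.6 -218.9] len 26 ang from x 22.1
[ 370.2 -241.6  393.7 -242.6] len 24 ang from x 177.7
[ 345.2 -240.2  346.1 -261.4] len 21 ang from x 92.3
[ 359.5 -267.7  351.3 -247.8] len 22 ang from x 112.4
[ 345.  -262.2  345.2 -299.3] len 37 ang from x 90.4
[ 369.1 -285.   361.7 -266.8] len 20 ang from x 112.2
D12
[ 450.3 -319.8  401.2 -338.2] len 52 ang from x 20.6
[ 397.9 -336.2  447.9 -317.2] len 54 ang from x 20.7
[ 468.2 -352.6  441.3 -362. ] len 28 ang from x 19.3
[ 436.4 -359.6  462.7 -350.4] len 28 ang from x 19.2
[ 389.9 -355.1  403.6 -391.5] len 39 ang from x 110.6
[ 373.7 -387.6  354.8 -387.6] len 19 ang from x 179.9
[ 345.5 -352.3  345.5 -383.7] len 31 ang from x 90.1
[ 345.5 -305.2  345.3 -336.8] len 32 ang from x 89.6
```

Request:
jog_arm([
  [-0.1, 0.4, -0.6],
  [-0.27, 0.86, -1.2],
  [-0.27, 0.86, -2],
  [-0.27, 0.86, -2.8],
  [-0.27, 0.86, -3.5],
  [-0.27, 0.86, -4.1],
  [-0.27, 0.86, -4.1],
  [-0.27, 0.86, -4.1],
], fingers=[1, 1, 1, 1, 1, 1, 1, 1], roll=[1.4, 2.8, 4.2, 4.3, 4.3, 4.3, 4.3, 4.3])

```text
time_s: 6.95
eef_pos: [0.4066, -0.2441, 0.0306]
eef_rot: [-0.0, -0.193, 0.981, 0.0]
contact_force: [0.5, -1.1, 0.8]
opening: 0.999
finger_force: 0.0
```

Run:
```python
from h import *
o=get_obs(); print(o['eef_pos'],o['eef_rot'],o['contact_force'],o['time_s'])
im=read_camera("wrist"); im=im[:,:,::-1].copy()
u=np.array([.926,.378]);v=np.array([-.378,.926]); c=np.array([.4247,-.2399])
for a,b in((28,28),(28,-28),(-68,28),(-68,-28),(-7,0),(0,9),(28,9),(28,-9)):
    p=c+u*a/1e3+v*b/1e3; q=proj("wrist",[[*p,.024]],o)[0]; cv2.circle(im,tuple(int(round(k)) for k in q),2,(0,0,255),-1)
cv2.imwrite("pics/w3.png",im)
```

```text
[ 0.40660615 -0.24406357  0.0305995 ] [-1.80149772e-04 -1.93132831e-01  9.81172542e-01  3.47397725e-04] [ 0.46842481 -1.10431011  0.78391003] 6.95
```

View pics/w3.png

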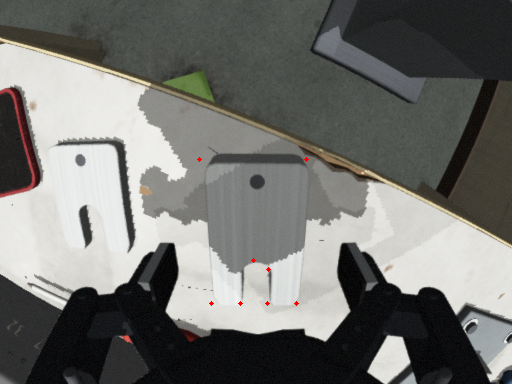

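The view shows the plate centred between the open fingers (centre about 257 px), with its slot end at (256,262), which agrees with my estimate. Next I'll descend, grip and lift.

Request:
jog_arm([
  [0, 0, -0.4],
  [0, 0, -0.6],
  [0, 0, -0.6],
  [0, 0, -0.6],
  [0, 0, -0.6],
  [0, 0, -0.6],
  [0, 0, -0.6],
  [0, 0, -0.6],
  [0, 0, 0],
  [0, 0, 0.8],
  [0, 0, 1.6],
  [0, 0, 2.4],
  [0, 0, 2.4],
  [0, 0, 2.4],
  [0, 0, 2.4],
], fingers=[1, 1, 1, 0, 0, 0, 0, 0, 0, 0, 0, 0, 0, 0, 0], roll=[0, 0, 0, 0, 0, 0, 0, 0, 0, 0, 0, 0, 0, 0, 0])

```text
time_s: 8.5
eef_pos: [0.4051, -0.244, 0.1478]
eef_rot: [-0.002, -0.192, 0.981, 0.002]
contact_force: [0.2, 0.5, -3.9]
opening: 0.639
finger_force: 65.9
```

Run:
```python
from h import *
o=get_obs(); print(o['eef_pos'],o['eef_rot'],o['contact_force'],o['time_s'],o['opening'])
im=read_camera("wrist"); im=im[:,:,::-1].copy()
cv2.imwrite("pics/w4.png",im)
```

```text
[ 0.40506539 -0.24395993  0.14775495] [-0.00150083 -0.19249749  0.98129484  0.00170382] [ 0.18563421  0.5385674  -3.9184152 ] 8.5 0.6393519095772546
```

View pics/w4.png

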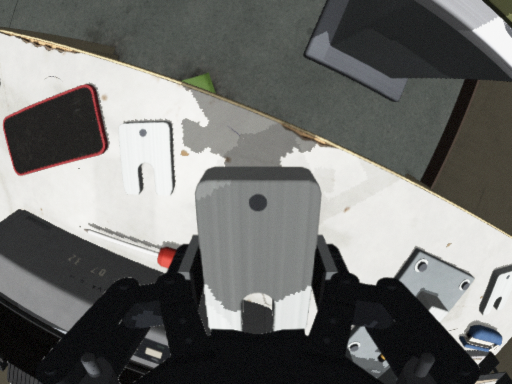

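The plate is held square, with its slot end at (257,293) and tail top edge at about row 180. Now I'll compute its offset in the tool frame.

Run:
```python
from h import *
o=get_obs()
w,x,y,z=o['eef_rot']; Q=R.from_quat([x,y,z,w]).as_matrix()
for p in ([257,293],[257,180],[257,168]):
    P=onplane("wrist",[p],o['eef_pos'][2]+.0235,o)[0]
    print(p,P,((np.array([*P,0])-[*o['eef_pos'][:2],0])@Q)[:2])
# stand refinement from w1: project model points
o1=np.load("w1obs.npy",allow_pickle=True).item(); im=cv2.imread("pics/w1.png")
g=topdown("wrist",im,.40,.60,-.05,.15,.046,2500,o1); 
g2=topdown("wrist",im,.40,.60,-.05,.15,.012,2500,o1)
cv2.imwrite("pics/st.png",np.hstack([g[:, :], g2])[:, :1000][: , ::1][::1] if 0 else cv2.resize(np.hstack([g,g2]),(800,400)))
```

```text
[257, 293] [ 0.41657849 -0.23981867] [-0.01227727 -0.00060787]
[257, 180] [ 0.36080639 -0.26245062] [ 0.04791155 -0.0004914 ]
[257, 168] [ 0.35595135 -0.2644217 ] [ 0.05315142 -0.00048214]
```

View pics/st.png

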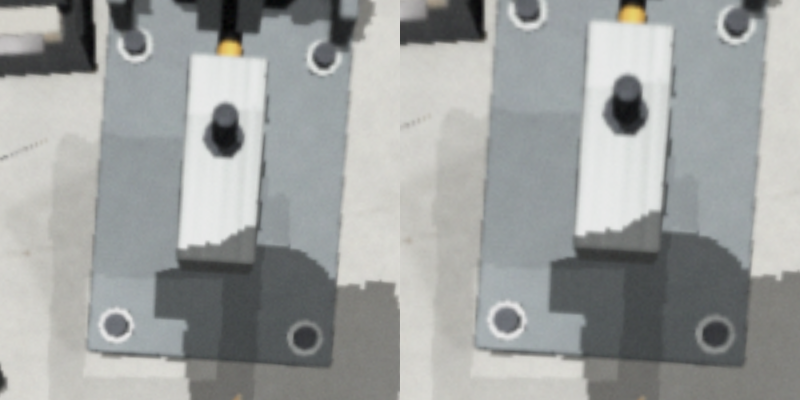

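From the rectified stand views, yaw is -3.66°, and the cell edges put the stud at about (.532,.039). The held plate's origin is 19.3 mm ahead of the TCP. Next I'll carry it over the stud, 8 mm short of home.

Request:
jog_arm([
  [0.3, 0.7, 0],
  [0.6, 1.4, 0],
  [0.9, 2.1, 0],
  [1.2, 2.8, 0],
  [1.5, 3.5, 0],
  [1.7, 4.2, 0],
  [1.9, 4.9, 0],
  [2, 5.69, -0.2],
  [2, 5.69, -0.5],
  [2, 5.69, -0.8],
  [2, 5.69, -0.8],
], fingers=[0, 0, 0, 0, 0, 0, 0, 0, 0, 0, 0], roll=[-0.6, -1.2, -1.8, -2.4, -3, -3.6, -4.2, -4.3, -4.3, -4.3, -4.3])

```text
time_s: 9.65
eef_pos: [0.5032, 0.039, 0.1056]
eef_rot: [-0.004, 0.032, 0.999, -0.0]
contact_force: [-1.3, -0.0, -3.0]
opening: 0.639
finger_force: 65.8
```

Run:
```python
from h import *
o=get_obs(); print(o['eef_pos'],o['eef_rot'],o['contact_force'],o['time_s'],o['opening'])
im=read_camera("wrist"); im=im[:,:,::-1].copy(); cv2.imwrite("pics/w5.png",cv2.resize(im[220:384,150:370],None,fx=3,fy=3))
s=read_camera("side")[:,:,::-1]; cv2.imwrite("pics/s5.png",s)
print(proj("wrist",[[.5325,.039,.076]],o))
```

```text
[0.50322043 0.03896316 0.10563394] [-4.33465807e-03  3.15781476e-02  9.99491868e-01 -1.94216615e-04] [-1.29102831 -0.03747572 -3.03450288] 9.65 0.6393046584098022
[[262.03664495 263.20205363]]
```

View pics/w5.png

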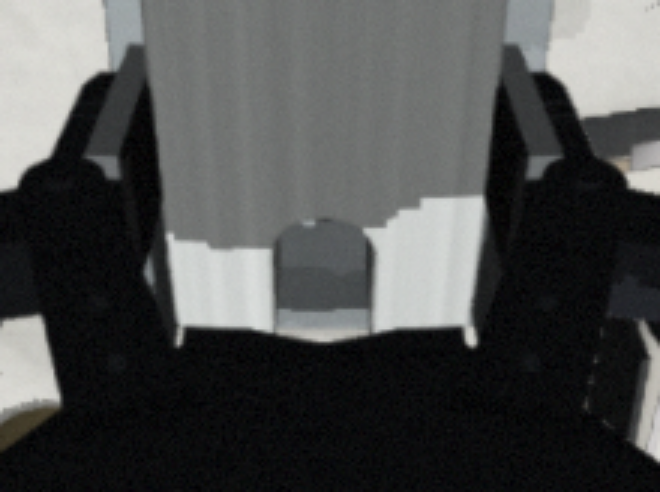

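Looking through the slot at (325,270) in the crop, I see only the base beyond. The stud is hidden under the plate, so I'll lower it while watching the force.

Request:
jog_arm([
  [0, 0, 0],
  [0, 0, 0],
  [0, 0, -0.3],
  [0, 0, -0.5],
  [0, 0, -0.65],
  [0, 0, -0.65],
  [0, 0, -0.65],
], fingers=[0, 0, 0, 0, 0, 0, 0], roll=[0, 0, 0, 0, 0, 0, 0])

```text
time_s: 10.45
eef_pos: [0.5062, 0.0395, 0.0773]
eef_rot: [-0.0, 0.031, 1.0, -0.0]
contact_force: [-0.4, 0.4, -2.9]
opening: 0.641
finger_force: 65.9
```

Request:
jog_arm([
  [0, 0, -0.06],
  [0, 0, -0.12],
  [0, 0, -0.18],
  [0, 0, -0.24],
  [0, 0, -0.3],
  [0, 0, -0.3],
], fingers=[0, 0, 0, 0, 0, 0], roll=[0, 0, 0, 0, 0, 0])

```text
time_s: 11.05
eef_pos: [0.506, 0.0395, 0.0622]
eef_rot: [-0.001, 0.031, 1.0, -0.0]
contact_force: [-0.5, 0.5, -3.0]
opening: 0.639
finger_force: 65.9
```

Request:
jog_arm([
  [0, 0, -0.08],
  [0, 0, -0.16],
  [0, 0, -0.24],
  [0, 0, -0.28],
  [0, 0, -0.28],
  [0, 0, -0.28],
], fingers=[0, 0, 0, 0, 0, 0], roll=[0, 0, 0, 0, 0, 0])

```text
time_s: 11.65
eef_pos: [0.5065, 0.0395, 0.0488]
eef_rot: [-0.0, 0.031, 1.0, 0.0]
contact_force: [0.8, -0.6, -3.0]
opening: 0.639
finger_force: 65.9
```

Request:
jog_arm([
  [0.03, 0, 0],
  [0.06, 0, 0],
  [0.09, 0, 0],
  [0.12, 0, 0],
  [0.12, 0, 0],
  [0.12, 0, 0],
], fingers=[0, 0, 0, 0, 0, 0], roll=[0, 0, 0, 0, 0, 0])

```text
time_s: 12.25
eef_pos: [0.5119, 0.0395, 0.0486]
eef_rot: [-0.001, 0.031, 1.0, -0.0]
contact_force: [-3.4, -0.4, -0.5]
opening: 0.64
finger_force: 66.2
```

Request:
jog_arm([
  [0.02, 0, 0],
  [0.04, 0, 0],
  [0.04, 0, 0],
  [0.04, 0, 0],
], fingers=[0, 0, 0, 0], roll=[0, 0, 0, 0])

```text
time_s: 12.65
eef_pos: [0.512, 0.0396, 0.0482]
eef_rot: [-0.003, 0.031, 1.0, -0.0]
contact_force: [-9.9, -0.0, 3.3]
opening: 0.639
finger_force: 66.8
```

Request:
jog_arm([
  [-0.05, 0, 0],
  [-0.05, 0, -0.03],
  [-0.05, 0, -0.05],
  [-0.05, 0, -0.05],
  [-0.05, 0, -0.05],
  [-0.05, 0, -0.05],
  [-0.05, 0, -0.05],
  [-0.05, 0, -0.05],
], fingers=[0, 0, 0, 0, 0.85, 0.85, 0.85, 0.85], roll=[0, 0, 0, 0, 0, 0, 0, 0])

```text
time_s: 13.45
eef_pos: [0.5125, 0.0394, 0.0466]
eef_rot: [0.001, 0.031, 1.0, 0.0]
contact_force: [-0.9, -0.8, -0.8]
opening: 0.854
finger_force: 0.0
```

Request:
jog_arm([
  [0, 0, 0.8],
  [0, 0, 1.7],
  [0, 0, 2.6],
  [-0.2, -0.8, 3],
  [-0.4, -1.7, 3],
  [-0.6, -2.6, 3],
  [-0.8, -3.5, 3],
  [-1, -4.4, 3],
  [-1.2, -5.3, 3],
  [-1.48, -6.2, 3],
  [-1.48, -7.1, 3],
  [-1.48, -7.87, 2.5],
  [-1.48, -7.87, 1.7],
  [-1.48, -7.87, 0.9],
  [-1.48, -7.87, 0.3],
  [-1.48, -7.87, 0],
  [-1.48, -7.87, 0],
  [-1.48, -7.87, 0],
], fingers=[0.85, 0.85, 0.85, 0.85, 0.85, 0.85, 0.85, 0.85, 0.85, 0.85, 0.8, 0.8, 0.8, 0.8, 0.8, 0.8, 0.8, 0.8], roll=[0, 0, 0, 0.5, 1, 1.5, 2, 2.5, 3, 3.5, 4.05, 4.05, 4.05, 4.05, 4.05, 4.05, 4.05, 4.05])

```text
time_s: 15.25
eef_pos: [0.4388, -0.3547, 0.0476]
eef_rot: [0.001, -0.18, 0.984, -0.001]
contact_force: [0.4, -0.8, 1.4]
opening: 0.8
finger_force: 0.0
```

Run:
```python
from h import *
o=get_obs(); print(o['eef_pos'],o['eef_rot'],o['contact_force'],o['time_s'],o['opening'])
im=read_camera("wrist")[:,:,::-1].copy(); cv2.imwrite("pics/w6.png",im)
P=o['eef_pos']; s=2500
t=topdown("wrist",im,.36,.50,-.42,-.29,.012,s,o); g=cv2.cvtColor(t,cv2.COLOR_BGR2GRAY)
L=cv2.createLineSegmentDetector().detect(cv2.GaussianBlur(g,(0,0),1.5))[0][:,0]
u=np.array([.936,.352]);v=np.array([-.352,.936]); c=np.array([440.6,-353.3])
for a in L:
    A=np.array([(.5-a[1]/s)*1e3,(-.29-a[0]/s)*1e3])-c; B=np.array([(.5-a[3]/s)*1e3,(-.29-a[2]/s)*1e3])-c
    if np.hypot(*(A-B))<14: continue
    print("u,v:",np.round([A@u,A@v,B@u,B@v],1))
print("tcp uv",(P[:2]*1e3-c)@u,(P[:2]*1e3-c)@v)
```

```text
[ 0.43880549 -0.35469256  0.04757945] [ 5.57065352e-04 -1.79731087e-01  9.83715310e-01 -7.84527941e-04] [ 0.43651419 -0.77651136  1.35595324] 15.25 0.7999629731511494
u,v: [ 11.1 -45.5  45.3 -47.7]
u,v: [39.7 44.7 11.6 43.7]
u,v: [ 34.5 -77.3  17.3 -64.9]
u,v: [-59.4 -48.4 -27.5 -42.7]
u,v: [-18.3 -48.3 -13.8 -65.9]
u,v: [15.5  7.7 -1.9  8.5]
u,v: [-4.1 28.   2.9 12.5]
u,v: [-77.2  21.7 -54.   32.2]
u,v: [ 39.4 -63.5  11.8 -50. ]
u,v: [-28.2 -45.1 -52.9 -50. ]
u,v: [ 5.  10.2 22.9 10.4]
u,v: [11.8 47.9 29.6 56.5]
u,v: [-49.5 -51.8 -35.  -49.4]
u,v: [-48.3  25.7 -48.2 -25. ]
u,v: [-50.9 -23.5 -51.   23.4]
u,v: [ 20.2 -61.6  36.7 -70.8]
tcp uv -2.16984473270963 -0.6717638203893194
```

Request:
jog_arm([
  [0.06, 0.02, 0],
  [0.06, 0.02, -0.4],
  [0.06, 0.02, -0.8],
  [0.06, 0.02, -0.96],
  [0.06, 0.02, -0.96],
  [0.06, 0.02, -0.96],
  [0.06, 0.02, -0.96],
  [0.06, 0.02, -0.96],
  [0.06, 0.02, -0.96],
], fingers=[0.74, 0.74, 0.74, 0.74, 0, 0, 0, 0, 0], roll=[0, 0, 0, 0, 0, 0, 0, 0, 0])

```text
time_s: 16.2
eef_pos: [0.4412, -0.3532, -0.0012]
eef_rot: [0.0, -0.18, 0.984, -0.0]
contact_force: [0.2, -0.1, -0.9]
opening: 0.634
finger_force: 65.4
```

Request:
jog_arm([
  [0, 0, 0.6],
  [0, 0, 1.5],
  [0, 0, 2.4],
  [0, 0, 3],
  [0, 0, 3],
], fingers=[0, 0, 0, 0, 0], roll=[0, 0, 0, 0, 0])

```text
time_s: 16.7
eef_pos: [0.4437, -0.3556, 0.155]
eef_rot: [0.003, -0.18, 0.984, -0.005]
contact_force: [0.9, -0.3, -1.2]
opening: 0.634
finger_force: 65.5
```

Request:
jog_arm([
  [0, 0.6, 0],
  [0, 1.3, 0],
  [0, 2, 0],
  [0.1, 2.8, 0],
  [0.3, 3.6, 0],
  [0.5, 4.4, 0],
  [0.7, 5.2, 0],
  [0.9, 6, 0],
  [1.2, 6.8, 0],
  [1.5, 7.4, 0],
  [1.66, 7.84, -0.2],
  [1.66, 7.84, -0.6],
  [1.66, 7.84, -0.6],
  [1.66, 7.84, -0.6],
], fingers=[0, 0, 0, 0, 0, 0, 0, 0, 0, 0, 0, 0, 0, 0], roll=[-0.4, -0.8, -1.2, -1.6, -2, -2.4, -2.8, -3.2, -3.6, -4.05, -4.05, -4.05, -4.05, -4.05])

```text
time_s: 18.1
eef_pos: [0.5228, 0.0389, 0.1168]
eef_rot: [-0.002, 0.031, 1.0, -0.0]
contact_force: [0.5, -0.6, -0.8]
opening: 0.628
finger_force: 65.4
```

Run:
```python
from h import *
o=get_obs(); print(o['eef_pos'],o['eef_rot'],o['contact_force'],o['time_s'],o['opening'])
```

```text
[0.52277206 0.03890125 0.11680432] [-1.63977781e-03  3.14345113e-02  9.99504467e-01 -6.19757068e-05] [ 0.51525865 -0.56415795 -0.75397948] 18.1 0.6278140851483589
```

```bash
cat > held.py <<'E'
from h import *
import sys
o=get_obs(); P=o['eef_pos']; im=read_camera("wrist")[:,:,::-1].copy(); s=2500
print(P,o['contact_force'],o['opening'],o['time_s'])
t=topdown("wrist",im,P[0]-.09,P[0]+.04,P[1]-.05,P[1]+.05,P[2]+float(sys.argv[1]),s,o); g=cv2.cvtColor(t,cv2.COLOR_BGR2GRAY)
L=cv2.createLineSegmentDetector().detect(cv2.GaussianBlur(g,(0,0),1.5))[0][:,0]
a=np.radians(-3.6);u=np.array([np.cos(a),np.sin(a)]);v=np.array([-u[1],u[0]])
for l in L:
    A=np.array([40-l[1]/s*1e3,50-l[0]/s*1e3]);B=np.array([40-l[3]/s*1e3,50-l[2]/s*1e3])
    if np.hypot(*(A-B))>12: print("u,v rel tcp",np.round([A@u,A@v,B@u,B@v],1))
E
python3 held.py .0132
```

```text
[0.52277206 0.03890125 0.11680432] [ 0.51525865 -0.56415795 -0.75397948] 0.6278140851483589 18.1
u,v rel tcp [25.6 27.3 -6.4 25.9]
u,v rel tcp [  5.6 -49.6 -11.  -40.1]
u,v rel tcp [-13.6  36.  -15.   49. ]
u,v rel tcp [13.8  8.  28.2  8.6]
u,v rel tcp [-18.9 -36.7 -77.2 -36.3]
u,v rel tcp [-15.  -28.2  15.8 -29.1]
u,v rel tcp [27.3 10.5 27.3 22.6]
u,v rel tcp [-53.7 -49.5 -86.2 -51.5]
u,v rel tcp [ 27.4 -25.1  27.7 -13. ]
u,v rel tcp [-66.4  15.2 -66.7 -18.9]
u,v rel tcp [-85.6  10.4 -69.6  11.2]
u,v rel tcp [-48.2  19.8 -48.1 -21.4]
u,v rel tcp [ 33.7  11.9  33.5 -28.7]
u,v rel tcp [ 28.1   8.1  28.1 -10.5]
u,v rel tcp [-51.2 -24.5 -51.3  17.6]
u,v rel tcp [33.8 26.  33.6 12.3]
u,v rel tcp [-91.7  35.  -12.9  34.4]
u,v rel tcp [-17.4 -29.5 -45.1 -29.2]
u,v rel tcp [  5.5 -37.1 -12.2 -30.2]
u,v rel tcp [-12.3  27.8   4.4  34.1]
u,v rel tcp [-46.   27.  -17.4  27.1]
u,v rel tcp [ -8.7 -36.9   3.5 -42.6]
u,v rel tcp [ 3.5 40.1 -8.7 34.4]
u,v rel tcp [ 13.  -10.8   0.5 -11.2]
```

Request:
jog_arm([
  [0, 0.02, -0.3],
  [0, 0.02, -0.55],
  [0, 0.02, -0.7],
  [0, 0.02, -0.74],
  [0, 0.02, -0.78],
  [0, 0.02, -0.82],
  [0, 0.02, -0.86],
  [0, 0.02, -0.88],
  [0, 0.02, -0.88],
], fingers=[0, 0, 0, 0, 0, 0, 0, 0, 0], roll=[0, 0, 0, 0, 0, 0, 0, 0, 0])

```text
time_s: 19.05
eef_pos: [0.524, 0.04, 0.0744]
eef_rot: [0.0, 0.031, 1.0, -0.0]
contact_force: [0.2, -0.9, -0.7]
opening: 0.632
finger_force: 65.4
```

Request:
jog_arm([
  [0, 0, -0.03],
  [0, 0, -0.06],
  [0, 0, -0.07],
  [0, 0, -0.07],
], fingers=[0, 0, 0, 0], roll=[0, 0, 0, 0])

```text
time_s: 19.45
eef_pos: [0.5239, 0.0399, 0.0707]
eef_rot: [-0.0, 0.031, 1.0, -0.0]
contact_force: [0.2, 0.2, -1.5]
opening: 0.635
finger_force: 65.4
```

Request:
jog_arm([
  [0.03, 0, 0],
  [0.06, 0, 0],
  [0.09, 0, 0],
  [0.12, 0, 0],
  [0.14, 0, 0],
  [0.14, 0, 0],
], fingers=[0, 0, 0, 0, 0, 0], roll=[0, 0, 0, 0, 0, 0])

```text
time_s: 20.05
eef_pos: [0.5312, 0.0399, 0.0708]
eef_rot: [0.0, 0.031, 1.0, -0.0]
contact_force: [-0.2, 0.0, -2.4]
opening: 0.637
finger_force: 65.4
```

Request:
jog_arm([
  [0.02, 0, 0],
  [0.04, 0, 0],
  [0.06, 0, 0],
  [0.06, 0, 0],
  [0.06, 0, 0],
], fingers=[0, 0, 0, 0, 0], roll=[0, 0, 0, 0, 0])

```text
time_s: 20.55
eef_pos: [0.5335, 0.04, 0.0706]
eef_rot: [-0.001, 0.031, 1.0, -0.0]
contact_force: [-2.8, -0.6, 0.1]
opening: 0.635
finger_force: 65.5
```

Request:
jog_arm([
  [-0.03, 0, 0],
  [-0.03, 0, -0.02],
  [-0.03, 0, -0.04],
  [-0.03, 0, -0.04],
  [-0.03, 0, -0.04],
], fingers=[0, 0, 0, 0, 0], roll=[0, 0, 0, 0, 0])

```text
time_s: 21.05
eef_pos: [0.5326, 0.04, 0.0688]
eef_rot: [0.0, 0.031, 1.0, -0.0]
contact_force: [-0.8, -0.3, -0.8]
opening: 0.633
finger_force: 65.5
```

Request:
jog_arm([
  [0, 0, 0],
  [0, 0, 0],
  [0, 0, 0],
  [0, 0, 0],
  [0, 0, 0.5],
  [0, 0, 1.3],
  [-0.3, 0, 2.2],
  [-0.6, 0, 3],
  [-0.6, 0, 3],
  [-0.6, 0, 3],
], fingers=[0.85, 0.85, 0.85, 0.85, 0.85, 0.85, 0.85, 0.85, 0.85, 0.85], roll=[0, 0, 0, 0, 0, 0, 0, 0, 0, 0])

```text
time_s: 22.05
eef_pos: [0.5031, 0.04, 0.2205]
eef_rot: [0.002, 0.031, 1.0, 0.0]
contact_force: [-0.0, -0.3, -0.4]
opening: 0.847
finger_force: 0.0
```

Run:
```python
from h import *
o=get_obs(); P=o['eef_pos']; im=read_camera("wrist")[:,:,::-1].copy(); s=2500; cv2.imwrite("pics/w7.png",im)
print(P,o['contact_force'],o['opening'],o['time_s'])
c=np.array([.5305,.039]); a=np.radians(-3.6);u=np.array([np.cos(a),np.sin(a)]);v=np.array([-u[1],u[0]])
for z in(.082,.070):
  t=topdown("wrist",im,c[0]-.09,c[0]+.05,c[1]-.05,c[1]+.05,z,s,o); g=cv2.cvtColor(t,cv2.COLOR_BGR2GRAY)
  L=cv2.createLineSegmentDetector().detect(cv2.GaussianBlur(g,(0,0),1.5))[0][:,0]
  print(z)
  for l in L:
    A=np.array([50-l[1]/s*1e3,50-l[0]/s*1e3]);B=np.array([50-l[3]/s*1e3,50-l[2]/s*1e3])
    if np.hypot(*(A-B))>12: print("u,v rel stud",np.round([A@u,A@v,B@u,B@v],1))
```

```text
[0.50309708 0.03997372 0.22047817] [-0.03415251 -0.34453986 -0.44855037] 0.8470090795930674 22.05
0.082
u,v rel stud [-1.8  8.8 20.6 10.5]
u,v rel stud [-41.8  14.8 -42.4   0.5]
u,v rel stud [-67.7  19.5 -67.9 -23.1]
u,v rel stud [-88.8  30.1 -65.9  31.3]
u,v rel stud [-28.6 -27.2  22.1 -27.4]
u,v rel stud [ 43.1 -27.1  42.6  -8.6]
u,v rel stud [ 23.6  27.3 -41.6  27.6]
u,v rel stud [43.   4.5 42.6 19. ]
u,v rel stud [-30.4 -29.7 -44.7 -29. ]
u,v rel stud [29.1 11.7 29.3 24.2]
u,v rel stud [ 29.1 -24.4  29.1 -11.9]
u,v rel stud [-46.3  22.9 -46.4   9.8]
u,v rel stud [-49.3 -24.4 -49.3  23.2]
u,v rel stud [-46.3   9.4 -46.4 -21.7]
u,v rel stud [-63.9  25.2 -51.4  25.2]
u,v rel stud [ 3.3 -7.8 18.8 -7.9]
u,v rel stud [ 17.9 -10.2   2.4 -10.4]
0.07
u,v rel stud [ 41.2  -6.8  29.6 -10.8]
u,v rel stud [ 5.1  9.8 31.7 10.7]
u,v rel stud [-38.7  15.5 -39.3   0.7]
u,v rel stud [-25.  -28.3  27.7 -28.6]
u,v rel stud [-65.7  20.6 -65.9 -24.5]
u,v rel stud [-87.4  31.4 -63.9  32.7]
u,v rel stud [ 49.7 -28.1  49.1  -9.2]
u,v rel stud [ 29.   28.6 -38.2  28.8]
u,v rel stud [-28.3 -30.8 -41.5 -30.2]
u,v rel stud [35.2 12.5 35.2 25.1]
u,v rel stud [ 35.2 -25.   35.3 -12. ]
u,v rel stud [-46.5 -25.7 -46.5  24.4]
u,v rel stud [-43.5  22.6 -43.5 -22.6]
u,v rel stud [-62.   26.2 -49.   26.3]
u,v rel stud [ 8.3 -8.  24.8 -8.2]
u,v rel stud [ 24.4 -10.5   7.4 -10.6]
```

Both plates are home within about 2 mm and aligned with each other. Next is the handle: rise, turn a quarter and go over the bar.

Request:
jog_arm([
  [0, 0, 0.9],
  [0, 0, 1.8],
  [0, 0, 2.7],
  [0, 0, 3.6],
  [0.5, 0, 3.6],
  [1, 0, 3.6],
  [1.5, 0, 3.6],
  [2, -0.1, 3.6],
  [2.5, -0.2, 3.6],
  [3, -0.2, 3.6],
  [3.39, -0.2, 3.6],
  [3.39, -0.2, 3.3],
  [3.39, -0.2, 3],
  [3.39, -0.2, 2.6],
  [3.39, -0.2, 2.6],
  [3.39, -0.2, 2.6],
], fingers=[0.85, 0.85, 0.85, 0.85, 1, 1, 1, 1, 1, 1, 1, 1, 1, 1, 1, 1], roll=[-1.4, -2.8, -4.2, -5.6, -7, -8.4, -9.8, -11.2, -12.6, -14, -15, -15, -15, -15, -15, -15])

```text
time_s: 23.7
eef_pos: [0.6708, 0.0301, 0.3471]
eef_rot: [-0.001, 0.729, 0.685, -0.001]
contact_force: [0.0, 0.1, -0.0]
opening: 1.0
finger_force: 0.0
```

Run:
```python
from h import *
o=get_obs(); P=o['eef_pos']; im=read_camera("wrist")[:,:,::-1].copy(); s=2500; cv2.imwrite("pics/w8.png",im)
print(P,o['eef_rot'],o['contact_force'],o['opening'],o['time_s'])
c=np.array([.6725,.0302])
t=topdown("wrist",im,c[0]-.08,c[0]+.08,c[1]-.06,c[1]+.08,.279,s,o); g=cv2.cvtColor(t,cv2.COLOR_BGR2GRAY); cv2.imwrite("pics/w8td.png",t)
L=cv2.createLineSegmentDetector().detect(cv2.GaussianBlur(g,(0,0),1.5))[0][:,0]
for l in L:
    A=np.array([80-l[1]/s*1e3,80-l[0]/s*1e3]);B=np.array([80-l[3]/s*1e3,80-l[2]/s*1e3])
    if np.hypot(*(A-B))>16: print("x,y rel bar",np.round([*A,*B],1))
```

```text
[0.67080316 0.03007538 0.34710499] [-0.00110726  0.72865094  0.6848835  -0.00108656] [ 0.01202757  0.08232672 -0.00457288] 0.9998832563137331 23.7
x,y rel bar [-15.6   4.7 -12.8  40.3]
x,y rel bar [-76.3 -35.7 -77.7 -59.3]
x,y rel bar [-64.3 -34.1 -58.4 -49.7]
x,y rel bar [-58.2 -59.8 -51.6 -43.1]
x,y rel bar [  4.8 -36.7  67.3 -36.3]
x,y rel bar [-21.2  53.8 -22.2  32.7]
x,y rel bar [-47.3 -36.9 -10.7 -36.9]
x,y rel bar [-54.8  57.4 -79.3  59.8]
x,y rel bar [63.7 45.1 74.5 18.7]
x,y rel bar [-22.4  30.8 -24.5  -0.7]
x,y rel bar [-11.2 -35.8 -20.2 -21.4]
x,y rel bar [ -6.4 -20.7  -4.3  14.8]
x,y rel bar [  9.9  39.7   4.6 -35.3]
x,y rel bar [67.6 18.9 57.4 42.2]
x,y rel bar [-1.3 37.7 -2.1  4.3]
x,y rel bar [-37.3  -3.3 -56.8  -2. ]
x,y rel bar [-79.3   8.3 -56.7   7.4]
x,y rel bar [-79.3  62.  -61.3  60.8]
x,y rel bar [-39.8  79.1 -22.8  77.4]
x,y rel bar [-2.5 69.8 -3.9 48.8]
x,y rel bar [ 67.6 -44.6  75.6 -59.6]
x,y rel bar [-0.1 65.3 -1.4 46.7]
x,y rel bar [-26.5 -29.8 -24.5  -3.2]
x,y rel bar [-58.2  19.1 -79.3  20.8]
x,y rel bar [-37.2  18.  -54.8  19.1]
x,y rel bar [ 5.1  3.2  7.1 36.3]
```

Request:
jog_arm([
  [0.02, 0, -0.6],
  [0.02, 0, -1.2],
  [0.02, 0, -1.7],
  [0.02, 0, -1.7],
  [0.02, 0, -1.7],
  [0.02, 0, -1.7],
  [0.02, 0, -1.7],
  [0.02, 0, -1.7],
  [0.02, 0, -1.7],
  [0.02, 0, -1.7],
  [0.02, 0, -1.7],
  [0.02, 0, -1.7],
], fingers=[1, 1, 1, 1, 0, 0, 0, 0, 0, 0, 0, 0], roll=[0, 0, 0, 0, 0, 0, 0, 0, 0, 0, 0, 0])

```text
time_s: 24.95
eef_pos: [0.6735, 0.0299, 0.265]
eef_rot: [0.001, 0.729, 0.685, 0.001]
contact_force: [1.5, -0.0, 4.3]
opening: 0.113
finger_force: 58.5
```

Run:
```python
import numpy as np
R=np.hypot(187,22);d=np.arctan2(22,187)
f=lambda t:np.array([-R*np.cos(t+d),R*np.sin(t+d)])
def tab(ts,t0):
    for t in ts:
        h,z=f(t)-f(t0); print(f"[{h*.998/50:.2f}, {-h*.0628/50:.2f}, {z/50:.2f}]",end=", ")
    print()
t=1.628-np.linspace(0,.8,13)[1:]; tab(t,1.628); tab(np.linspace(.828,.03,13)[1:],.828)
```

```text
[-0.25, 0.02, 0.04], [-0.50, 0.03, 0.05], [-0.75, 0.05, 0.06], [-1.00, 0.06, 0.04], [-1.25, 0.08, 0.01], [-1.49, 0.09, -0.04], [-1.73, 0.11, -0.10], [-1.97, 0.12, -0.18], [-2.20, 0.14, -0.28], [-2.43, 0.15, -0.39], [-2.65, 0.17, -0.52], [-2.85, 0.18, -0.66], 
[-0.20, 0.01, -0.15], [-0.38, 0.02, -0.32], [-0.56, 0.04, -0.50], [-0.72, 0.05, -0.69], [-0.87, 0.05, -0.89], [-1.01, 0.06, -1.10], [-1.13, 0.07, -1.31], [-1.24, 0.08, -1.54], [-1.33, 0.08, -1.77], [-1.41, 0.09, -2.01], [-1.47, 0.09, -2.25], [-1.52, 0.10, -2.50],
```

Request:
jog_arm([
  [-0.25, 0.02, 0.04],
  [-0.5, 0.03, 0.05],
  [-0.75, 0.05, 0.06],
  [-1, 0.06, 0.04],
  [-1.25, 0.08, 0.01],
  [-1.49, 0.09, -0.04],
  [-1.73, 0.11, -0.1],
  [-1.97, 0.12, -0.18],
  [-2.2, 0.14, -0.28],
  [-2.43, 0.15, -0.39],
  [-2.65, 0.17, -0.52],
  [-2.85, 0.18, -0.66],
  [-2.85, 0.18, -0.66],
], fingers=[0, 0, 0, 0, 0, 0, 0, 0, 0, 0, 0, 0, 0], roll=[0, 0, 0, 0, 0, 0, 0, 0, 0, 0, 0, 0, 0])

```text
time_s: 26.25
eef_pos: [0.5266, 0.0393, 0.2284]
eef_rot: [-0.003, 0.729, 0.685, -0.003]
contact_force: [-5.2, 0.4, 2.6]
opening: 0.112
finger_force: 59.9
```

Request:
jog_arm([
  [-0.2, 0.01, -0.15],
  [-0.38, 0.02, -0.32],
  [-0.56, 0.04, -0.5],
  [-0.72, 0.05, -0.69],
  [-0.87, 0.05, -0.89],
  [-1.01, 0.06, -1.1],
  [-1.13, 0.07, -1.31],
  [-1.24, 0.08, -1.54],
  [-1.33, 0.08, -1.77],
  [-1.41, 0.09, -2.01],
  [-1.47, 0.09, -2.25],
  [-1.5, 0.1, -2.4],
  [-1.5, 0.1, -2.4],
], fingers=[0, 0, 0, 0, 0, 0, 0, 0, 0, 0, 0, 0, 0], roll=[0, 0, 0, 0, 0, 0, 0, 0, 0, 0, 0, 0, 0])

```text
time_s: 27.55
eef_pos: [0.4573, 0.0438, 0.1105]
eef_rot: [0.002, 0.729, 0.684, 0.002]
contact_force: [10.7, 1.3, -3.8]
opening: 0.112
finger_force: 58.5
```

Request:
jog_arm([
  [0.02, 0, -0.04],
  [0.03, 0, -0.08],
  [0.03, 0, -0.12],
  [0.03, 0, -0.14],
  [0.03, 0, -0.14],
  [0.03, 0, -0.14],
], fingers=[0, 0, 0, 0, 0, 0], roll=[0, 0, 0, 0, 0, 0])

```text
time_s: 28.15
eef_pos: [0.457, 0.0438, 0.1065]
eef_rot: [-0.0, 0.729, 0.685, -0.001]
contact_force: [-6.4, -0.6, 16.0]
opening: 0.112
finger_force: 60.8
```

Request:
jog_arm([
  [-0.02, 0, 0.06],
  [-0.02, 0, 0.06],
  [-0.02, 0, 0.06],
  [-0.02, 0, 0.06],
  [-0.02, 0, 0.06],
  [-0.02, 0, 0.3],
  [-0.02, 0, 0.8],
  [-0.02, 0, 1.4],
  [-0.02, 0, 1.5],
  [-0.02, 0, 1.5],
], fingers=[0, 0, 0.3, 0.3, 0.3, 0.3, 0.3, 0.3, 0.3, 0.3], roll=[0, 0, 0, 0, 0, 0, 0, 0, 0, 0])

```text
time_s: 29.15
eef_pos: [0.4569, 0.0439, 0.1807]
eef_rot: [0.001, 0.729, 0.685, 0.001]
contact_force: [0.0, 0.3, -0.6]
opening: 0.299
finger_force: 0.0
```

Run:
```python
from h import *
o=get_obs(); print(o['eef_pos'],o['contact_force'],o['time_s'])
im=read_camera("wrist")[:,:,::-1].copy(); cv2.imwrite("pics/w9.png",im); s=2500
for n in("scene","side"): cv2.imwrite(f"pics/{n}9.png",read_camera(n)[:,:,::-1])
c=np.array([.455,.0437])
for z in (.115,.120):
  t=topdown("wrist",im,c[0]-.05,c[0]+.11,c[1]-.04,c[1]+.07,z,s,o); g=cv2.cvtColor(t,cv2.COLOR_BGR2GRAY)
  L=cv2.createLineSegmentDetector().detect(cv2.GaussianBlur(g,(0,0),1.5))[0][:,0]
  print(z)
  for l in L:
    A=np.array([110-l[1]/s*1e3,70-l[0]/s*1e3]);B=np.array([110-l[3]/s*1e3,70-l[2]/s*1e3])
    if np.hypot(*(A-B))>20: print("x,y",np.round([*A,*B],1))
```

```text
[0.45685256 0.04393581 0.18065653] [ 0.00600148  0.27071959 -0.60504698] 29.15
0.115
x,y [36.2 31.8 33.9 -1.8]
x,y [109.8  44.4  37.7  49.2]
x,y [ -8.8 -39.3  -6.7  -4.8]
x,y [10.3 31.3  8.8  8.7]
x,y [27.6 31.8 25.1 -7.7]
x,y [ 78.3  50.  109.8  47.7]
x,y [  5.5 -10.3   3.7 -30.3]
x,y [ 5.   1.8  6.7 32.7]
x,y [-49.8  42.5 -28.7  42.7]
x,y [47.8 40.8 -2.8 41.3]
x,y [-20.6  42.7 -18.7  69.8]
x,y [ 51.8  69.9 109.8  65.8]
x,y [-2.  41.6 -3.6 13.9]
x,y [-7.8 49.6 18.8 49.5]
x,y [20.2 53.7 57.2 51.8]
x,y [-24.1 -15.3 -20.3  39.7]
x,y [ 29.8 -20.2   6.7 -18.7]
x,y [94.8 64.8 33.2 69.1]
0.12
x,y [35.5 33.3 33.2  0.7]
x,y [109.8  45.2  37.2  50. ]
x,y [10.2 32.3  8.7 10.7]
x,y [ -8.6 -39.3  -6.4  -2.8]
x,y [27.1 32.8 24.6 -5.2]
x,y [ 5.   3.8  6.6 34.1]
x,y [-20.   43.7 -18.2  69.8]
x,y [ 54.3  69.9 109.8  66.1]
x,y [-49.8  43.5 -28.2  43.6]
x,y [23.2 34.5 45.8 33.9]
x,y [-1.8 42.2 -3.2 17.4]
x,y [43.3 41.9 -2.3 42.2]
x,y [-7.8 50.4 18.8 50.3]
x,y [19.2 54.5 55.7 52.6]
x,y [-23.4 -12.8 -19.8  40.3]
x,y [ 27.8 -17.6   6.7 -16.3]
x,y [86.3 65.7 60.2 67.4]
x,y [59.8 67.6 33.8 69.3]
```

Request:
jog_arm([
  [0.5, -0.03, 0],
  [0.94, -0.06, 0],
  [0.94, -0.06, -0.5],
  [0.94, -0.06, -1],
  [0.94, -0.06, -1.4],
  [0.94, -0.06, -1.5],
  [0.94, -0.06, -1.5],
  [0.94, -0.06, -1.5],
], fingers=[0, 0, 0, 0, 0, 0, 0, 0], roll=[0, 0, 0, 0, 0, 0, 0, 0])

```text
time_s: 30.1
eef_pos: [0.5033, 0.041, 0.1043]
eef_rot: [0.0, 0.729, 0.685, 0.0]
contact_force: [0.6, 0.3, 1.0]
opening: 0.002
finger_force: 0.0
```

Request:
jog_arm([
  [0, 0, -0.03],
  [0, 0, -0.06],
  [0, 0, -0.08],
  [0, 0, -0.08],
  [0, 0, -0.08],
], fingers=[0, 0, 0, 0, 0], roll=[0, 0, 0, 0, 0])

```text
time_s: 30.6
eef_pos: [0.503, 0.041, 0.0999]
eef_rot: [0.0, 0.729, 0.685, 0.0]
contact_force: [-0.4, 0.3, -0.6]
opening: 0.005
finger_force: 0.0
```

Request:
jog_arm([
  [0, 0, -0.02],
  [0, 0, -0.04],
  [0, 0, -0.06],
  [0, 0, -0.06],
  [0, 0, -0.06],
], fingers=[0, 0, 0, 0, 0], roll=[0, 0, 0, 0, 0])

```text
time_s: 31.1
eef_pos: [0.5032, 0.041, 0.0983]
eef_rot: [-0.0, 0.729, 0.685, -0.0]
contact_force: [-4.5, -0.1, 8.8]
opening: -0.0
finger_force: 4.4
```

The plate top is at 98.3 mm against 98.0 mm when level, so it lies level. Now I'll retreat and hand in.

Request:
jog_arm([
  [0, 0, 0.3],
  [0, 0, 1],
  [0, 0, 1.8],
  [0, 0, 2.5],
  [0, 0, 2.5],
  [0, 0, 2.5],
], fingers=[0, 0, 0, 0, 0, 0], roll=[0, 0, 0, 0, 0, 0])

```text
time_s: 31.7
eef_pos: [0.5037, 0.041, 0.2235]
eef_rot: [0.001, 0.729, 0.685, 0.001]
contact_force: [0.5, 0.4, -0.6]
opening: -0.001
finger_force: 0.0
```

```bash
python3 -c "
from rig import *
o=get_obs(); print(o['eef_pos'],o['contact_force'],o['time_s']); print(sign_off())"
```

```text
[0.50366589 0.04096526 0.22352553] [ 0.53050171  0.4002361  -0.62136939] 31.7
the job is handed in; nothing more can be done
None
```

I handed the job in at about 32 s: the cell top measured 46 mm, so the 24 and 12 mm plates are packed home on it, and the top plate probes level (98.3 mm against 98.0 mm); no verdict came back.

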